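# Drop a set of bao counters from the seed box into the soapstone bowl

## Robot

A 7-joint arm with a two-finger parallel gripper is mounted at the origin on the work surface. World frame = base frame: x ahead of the robot, y to its left, z up, the work surface at z = 0. Lengths are in m, angles in rad, forces in N, time in s.
With the tool pointing down it reaches from about 0.4 to 0.925 m from the base axis. Payload 5.6 kg.
Tool frame: the origin (TCP) lies midway between the tips of the shut fingers; the grasp point (between the pads) lies 19 mm behind it; z points along the fingers, y is the direction in which the jaws open and shut (so a half turn about z gives the same grasp; the last joint's range is limited). The gripper opens to 85 mm and grips with 20 to 120 N. Pads are 22 mm wide; open, the fingers measure 114 mm over their backs; the gripper's body (76 mm by 85 mm) begins 54 mm behind the grasp point. The pads swing forward as they close: fully open they stand 13 mm farther back than shut.
Start: joints at [1.156, 0.468, -0.012, 1.603, 0.006, 1.071, -0.056], TCP at [0.236, -0.606, 0.231] pointing down, gripper open.
Joint ranges: [-2.53, 2.53], [-0.31, 2.02], [-1.57, 1.55], [0.28, 2.44], [-1.29, 4.43], [0.15, 1.84], [-2.92, 2.92]. Speed limits (rad/s): [2.57, 2.57, 3.14, 3.14, 3.14, 3.14, 3.14].

## Interface

Orientations are given as a rotation vector (axis times angle).
In Python, from station import r gives the robot as it stands. The module is installed in compiled form; this text tells all that it offers.
- The arm moves only by the shell command python3 -m crank 'ROWS' [FORCE]. ROWS is JSON, a list of rows, each a list of 3 entries, a list of its own where there are three numbers: the shift along the tool's x, y, z scaled (see below), then the turn, a rotation vector about the tool's x, y, z scaled (see below), then the opening, from 0 (shut) to 1 (fully open). In form: [[[x, y, z], [ax, ay, az], fingers], ...]. A call has 1 to 8 rows; each row shifts and turns the commanded pose from where the row before left it, along the tool's axes as they then stand; what a row does not reach is not made up. The controller multiplies each number of a shift by 0.025 m and each number of a turn by 4 degrees. A row lasts 1/10 s, in which the tool goes at most 50 mm and 8.59 degrees, less where a joint would pass 70% of its speed; a pose out of reach is approached as far as the arm can. A call with a number of a shift or a turn outside -1 to 1 is refused whole. A call with a gripper value outside its range is refused whole. The fingers move at their own pace and stop on an object; FORCE is the grip in N (left out, the last holds). Time passes only in rows, so rows that do not move let the fingers close. It gives the time, the measured TCP pose, the force and the opening at its end, in the units of the state.
- r.sense(): the state, without advancing time (a new reading comes with each control period).
- r.grab_frame(name): name is "scene" or "side" or "wrist"; returns a dict with "img" (384x512x3 uint8, red, green, blue), "z_map" (384x512 float32, m along the optical axis (not along the pixel's ray), 0 where there is no reading), "K" (3x3 intrinsics, pixels), "k1" (the pictures are not rectified: a ray, as slopes to the right and down, at radius r is drawn at 1 + k1 r^2 times it, then the intrinsics apply), "R" (3x3) and "t" (3): a world point X has camera coordinates R X + t; the wrist camera has in their place "mount" (4x4, takes a point from camera to tool coordinates, whose origin is the TCP and whose axes are the flange's). Camera axes: x right, y down, z forward; pixel columns grow to the right and rows downward; lengths in m; the calibration is good to about 2 mm. A picture is of the moment at which its call begins: read the wrist's pose just before it.
- r.close_job(): hands the job in, once; it reports no verdict.
The state is a dict: "t": time; "q": joint angles; "qd": joint speeds; "joint_efforts": joint torques, N m; "ee_pos": TCP position; "ee_rot": TCP orientation; "ft_force": force on the tool from outside, world axes, zero at the start; "moment": the same for the moment, N m; "width": finger opening in m.
Only numpy, scipy, OpenCV 4.12 (cv2) and the standard library are available. Lean on these libraries where they do the work, as an engineer would, in place of code of your own. Each camera call takes 0.05 s, during which the arm holds its last target. There are 200 camera calls.

## Task

Stand the soapstone bowl on the bench under the lip of the seed box's chute, then push the black latch knob towards the box so that the floor drops and all eight stone counters run down into the bowl. When they have all come down, press the yellow lever at the back to shut the floor until the latch catches it again, and leave the full bowl standing where it is. Do not disturb the template, the wedge or the burnisher.

Things in the scene. Friction and masses are not known exactly. Their poses are not given: they have to be found in the camera images.
- seed_box: plywood drop-bottom seed box on four legs, bolted to the bench: 108 long x 100 wide outside, open top, rim 280 mm up; legs and feet within 77 mm of its middle line. Origin on the bench under the box's middle. x level, from front to back: a galvanised chute and the latch are on the -x side, a yellow lever on the +x side; y across, z up. Never moves.
- lip (a point): middle of the chute's lower lip, 81 mm above the bench (underside 77), 88 mm in front (-x) of the box's origin; lip 88 mm wide, legs 39 mm and foot rails 25 mm behind it. The chute slopes down to -x at 33 degrees; stones leave it at speed and land 30 to 60 mm further out, so the bowl's centre should stand about 35 mm out (-x) from the lip.
- knob (a point): centre of the black ball knob, 24 mm across, on top of the upright latch bar at the front; latched it is 310 mm above the bench, 70 mm in front (-x) of the box's origin on its middle line, 30 mm above the box's rim, free on all sides. The bar (20 wide, 4 thick) pivots on a level pin 60 mm below the knob.
- latch (a joint): latch angle, rad: 0 home (nose under the floor's front edge), grows as the knob is pushed towards the box (+x of the box), stop at 0.4 (knob moved 23 mm). The floor drops at about 0.15 (knob moved 9 mm). A spring, about 1 N at the knob at 0 and 2 N at the stop, brings it home when let go.
- drop_floor (a joint): floor angle, rad: 0 shut, 0.8 dropped. Hinge line level along y, 50 mm behind (+x) the box's origin, 212 mm up; the front edge falls and stays down until the rear lever is pressed. In the last 0.15 rad the floor pushes the latch nose aside (about 4 N at the lever), meets a stop at 0 and the latch snaps under it. Latched it reads below 0.01.
- tail_pad (a point): middle of the top of the yellow pad (55 along x, 44 wide) on the floor's rear see-saw lever, 80 mm behind the hinge. Shut: level, 219 mm up, 130 mm behind (+x) the box's origin. Floor dropped: it stands up at 45 degrees, about 275 mm up, 101 mm behind the origin. A vertical line 70 mm behind the hinge stays over the pad all the way down.
- bowl: carved soapstone bowl, pinkish with dark red lozenges, round, 132 mm across the rim, 56 mm high, wall 6 mm, inner floor 8 mm up; the wall is nearly upright (8 degrees) over its top 20 mm and can be pinched across the rim. About 0.42 kg. Origin at the middle of the underside, z up.
- stone0: soapstone counter 1 of 8, a smooth flattened pebble 22 mm across, 16 mm thick, 11 g, slippery, lying at the start on the box's floor; origin at its centre
- stone1: soapstone counter 2 of 8, a smooth flattened pebble 22 mm across, 16 mm thick, 11 g, slippery, lying at the start on the box's floor; origin at its centre
- stone2: soapstone counter 3 of 8, a smooth flattened pebble 22 mm across, 16 mm thick, 11 g, slippery, lying at the start on the box's floor; origin at its centre
- stone3: soapstone counter 4 of 8, a smooth flattened pebble 22 mm across, 16 mm thick, 11 g, slippery, lying at the start on the box's floor; origin at its centre
- stone4: soapstone counter 5 of 8, a smooth flattened pebble 22 mm across, 16 mm thick, 11 g, slippery, lying at the start on the box's floor; origin at its centre
- stone5: soapstone counter 6 of 8, a smooth flattened pebble 22 mm across, 16 mm thick, 11 g, slippery, lying at the start on the box's floor; origin at its centre
- stone6: soapstone counter 7 of 8, a smooth flattened pebble 22 mm across, 16 mm thick, 11 g, slippery, lying at the start on the box's floor; origin at its centre
- stone7: soapstone counter 8 of 8, a smooth flattened pebble 22 mm across, 16 mm thick, 11 g, slippery, lying at the start on the box's floor; origin at its centre
- template: bystander: pale cedar pit template, a board 120 x 70 x 8 mm with two 46 mm holes, lying flat; origin under its middle, x along it
- wedge: bystander: galvanised steel splitting wedge 110 x 42 x 26 mm lying on its side; origin 50 mm from its thick end on the underside, x towards the edge
- burnisher: bystander: flat bone burnisher 120 x 20 x 10 mm; origin near its middle on the underside, x along it
There are look-alikes about, which are no part of the job. There is more than one size of the bowl; the job needs the middle-sized.

How it is judged:
By the outcome, as a careful person would: the job done as asked, in the order asked, and still so for the second after the job is handed in, with the robot touching nothing.
It also fails if it takes over 58 s, if anything falls off the work surface, if the arm or the gripper's body presses on something with over 40 N, if the wrist force passes 120 N, or if a joint passes its speed limit or range.

## Working session

There is one attempt and no reset: what is moved stays moved. The work goes in short steps, Python scripts to look and compute and a shell command to move; the robot and the scene stay as the last step left them, time stands still between calls to the robot, and variables do not carry over. Pictures are saved under pics/ and viewed, about 8 in all and at most 12, crops included, and the job is handed in when it is done.

```bash
mkdir -p pics && cat > h.py <<'E'
import numpy as np, cv2
from station import r
from scipy.spatial.transform import Rotation as Ro
def cast(f,uv,R=None,t=None):
    uv=np.array(uv,float).reshape(-1,1,2)
    d=np.array([f.get("k1",0),0,0,0],float)
    n=cv2.undistortPoints(uv,np.array(f["K"],float),d).reshape(-1,2)
    return np.c_[n,np.ones(len(n))]
def Rt(f,s=None):
    if "R" in f: return np.array(f["R"]),np.array(f["t"])
    M=np.array(f["mount"]); T=np.eye(4); T[:3,:3]=Ro.from_rotvec(s["ee_rot"]).as_matrix(); T[:3,3]=s["ee_pos"]
    C=np.linalg.inv(T@M); return C[:3,:3],C[:3,3]
def plane(f,uv,z,s=None):
    R,t=Rt(f,s); d=cast(f,uv)@R; c=-R.T@t
    return c+d*((z-c[2])/d[:,2])[:,None]
def cloud(f,s=None):
    R,t=Rt(f,s); h,w=f["z_map"].shape
    uv=np.stack(np.meshgrid(np.arange(w),np.arange(h)),-1).reshape(-1,2)
    P=cast(f,uv)*f["z_map"].reshape(-1,1)
    return ((P-t)@R).reshape(h,w,3)
def proj(f,X,s=None):
    R,t=Rt(f,s); 
    return cv2.projectPoints(np.array(X,float).reshape(-1,3),cv2.Rodrigues(R)[0],t,np.array(f["K"],float),np.array([f["k1"],0,0,0],float))[0].reshape(-1,2)
def save(f,n,k=1.5): cv2.imwrite("pics/"+n+".png",cv2.resize(f["img"][:,:,::-1],None,fx=k,fy=k))
E
python3 - <<'E'
from h import *
import pickle
s=r.sense(); print(s["t"],s["ee_pos"],s["ee_rot"],s["width"],s["ft_force"])
F={}
for n in("scene","side"):
    F[n]=f=r.grab_frame(n); R,t=Rt(f); print(n,-R.T@t,f["K"][0],f["k1"])
pickle.dump(F,open("F.pkl","wb"))
im=np.vstack([F["scene"]["img"],F["side"]["img"]])
save(F["scene"],"scene");save(F["side"],"side")
E
```

```text
0.0 [ 0.23586095 -0.60507617  0.230315  ] [-3.08574741e+00 -5.80198562e-01  7.19891509e-04] 0.08534118343328702 [-0.56453427  0.28063564 -0.61997236]
scene [0.83533021 0.38076689 1.09576893] [436.36365441   0.         256.67869341] 0.04967404043055018
side [0.42053672 0.71112153 1.09270402] [421.8467043    0.         253.23754514] -0.010876685005060383
```

View pics/scene.png

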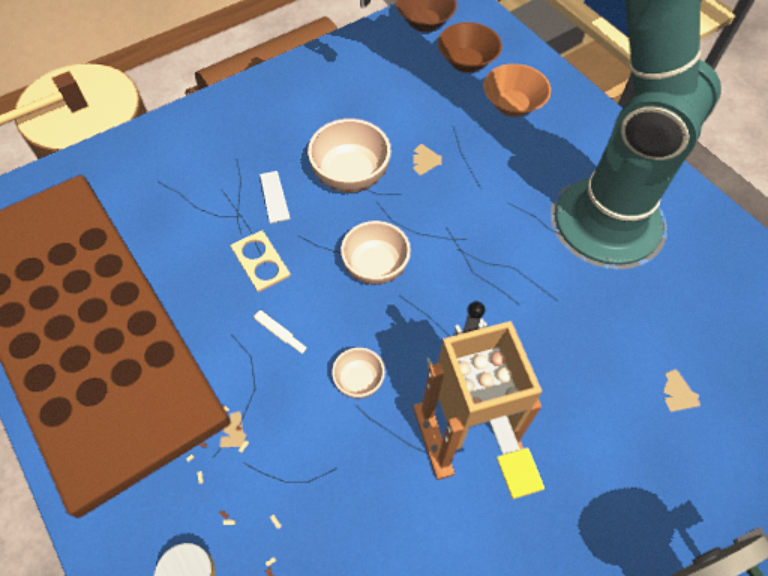

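View pics/side.png

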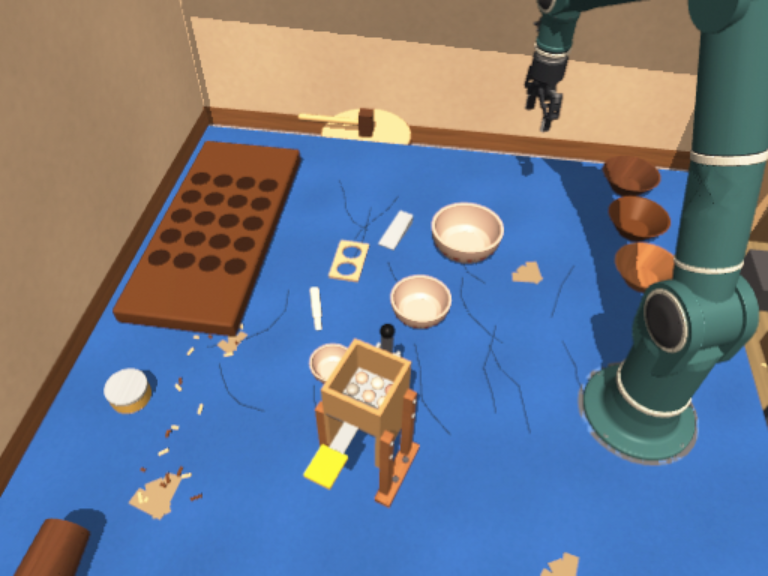

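Bowl candidates in the scene picture (768-wide): large (349,155), middle (375,252), small (358,372); also brown ones at (517,90), (470,45) and (427,10). The pinkish middle one should measure 132 mm. The box is at (490,370), knob at (476,310) and yellow pad at (521,472).

```bash
cat > m.py <<'E'
from h import *
import pickle
F=pickle.load(open("F.pkl","rb"))
f=F["scene"]; P=cloud(f); 
g=F["side"]; Pg=cloud(g)
def rim(f,P,c,n,zr,rad=0.11):
    # points within window near rim height -> circle
    u,v=np.array(c)/1.5; w=45
    Q=P[max(0,int(v)-w):int(v)+w,max(0,int(u)-w):int(u)+w].reshape(-1,3)
    c0=plane(f,[[u,v]],zr)[0]
    Q=Q[(np.hypot(*(Q-c0)[:,:2].T)<rad)&(Q[:,2]>0.02)&(Q[:,2]<.12)]
    zt=np.percentile(Q[:,2],98); T=Q[Q[:,2]>zt-.006]
    A=np.c_[2*T[:,:2],np.ones(len(T))]; x=np.linalg.lstsq(A,(T[:,:2]**2).sum(1),rcond=None)[0]
    R=np.sqrt(x[2]+x[0]**2+x[1]**2); print(n,"centre",x[:2].round(4),"diam",(2*R).round(4),"top",zt.round(4),len(T))
for c,n in(((349,150),"L"),((375,245),"M"),((358,368),"S")): rim(f,P,c,n,.056,.095 if n=="L" else .08 if n=="M" else .06)
rim(g,Pg,(420,297),"M side",.056,.08)
for n,f in F.items():
    P=cloud(f); h=cv2.cvtColor(f["img"],cv2.COLOR_RGB2HSV)
    y=(h[...,0]>25)&(h[...,0]<35)&(h[...,1]>170)&(h[...,2]>150)
    Q=P[y]; Q=Q[(Q[:,2]>.15)&(Q[:,2]<.3)]; print(n,"pad",np.median(Q,0),Q.mean(0),len(Q))
    Z=P[...,2]; b=(h[...,2]<60)&(Z>.285)&(Z<.33)
    Q=P[b]; Q=Q[np.hypot(*(Q[:,:2]-np.array([.52,0])).T)<.5]; print("knob",np.median(Q,0),len(Q), (np.argwhere(b)*1.5).mean(0))
    c=P[b].mean(0); Q=P[(abs(Z-.28)<.006)]; Q=Q[np.hypot(*(Q-np.median(P[y],0))[:,:2].T)<.25]
    rc=cv2.minAreaRect(Q[:,:2].astype(np.float32)*1000); print("rim",rc,len(Q))
E
python3 m.py
```

```text
L centre [ 0.3683 -0.4007] diam 0.1603 top 0.0755 326
M centre [ 0.4543 -0.1792] diam 0.1251 top 0.0603 247
S centre [0.6136 0.003 ] diam 0.0857 top 0.0437 133
M side centre [ 0.4505 -0.1777] diam 0.1249 top 0.0571 191
scene pad [0.56791973 0.31426252 0.21940961] [0.56201001 0.31198246 0.21929057] 57
knob [0.06746301 0.03272201 0.31202582] 593 [160.72727273 625.16919192]
rim ((508.19232177734375, 173.95562744140625), (128.28976440429688, 102.11451721191406), 71.92198181152344) 942
side pad [0.55188387 0.30853695 0.21773709] [0.55176768 0.30818978 0.21769947] 457
knob [0.06471493 0.04457922 0.31126267] 515 [263.23140496 603.88842975]
rim ((507.3894958496094, 174.86416625976562), (126.55255889892578, 101.00908660888672), 71.27632141113281) 637
```

```bash
cat >> h.py <<'E'
YAW=np.radians(71.6); EX=np.array([np.cos(YAW),np.sin(YAW),0]); O=np.array([.511,.1845,0])
def go(target,cur=None):
    s=r.sense(); M=Ro.from_rotvec(s["ee_rot"]).as_matrix()
    d=np.array(target)-(s["ee_pos"] if cur is None else np.array(cur))
    print("t",round(s["t"],2),"pos",np.round(s["ee_pos"],4),"yaw_y",np.degrees(np.arctan2(M[1,1],M[0,1])).round(2),"tilt",M[2].round(3),"w",round(s["width"],4),"F",np.round(s["ft_force"],1),"shift units",(M.T@d/.025).round(2))
E
python3 - <<'E'
from h import *
import pickle
F=pickle.load(open("F.pkl","rb"))
for n,f in F.items():
    P=cloud(f);h=f["img"].max(-1)
    k=O-.07*EX+[0,0,.31]; u=proj(f,k)[0]; b=(h<70)&(P[...,2]>.29)&(P[...,2]<.33)&(np.linalg.norm(P-k,axis=-1)<.05)
    Q=P[b]; px=np.argwhere(b)[:,::-1]; print(n,"pred",u,"seen",px.mean(0),len(Q),"on plane .313",plane(f,[px.mean(0)],.310)[0],"pred",k)
    im=f["img"].copy()
    for X in [k,O+.13*EX+[0,0,.219],O-.088*EX+[0,0,.081],[.4525,-.1785,.056]]:
        cv2.circle(im,tuple(np.int32(proj(f,X)[0].round())),2,(0,255,0),-1)
    if n=="scene": c=im[130:340,200:390]
cv2.imwrite("pics/crop.png",cv2.resize(c[...,::-1],None,fx=2.8,fy=2.8))
go([.4326,-.238,.15])
E
```

```text
scene pred [317.88023827 207.32344294] seen [316.91011236 206.42696629] 89 on plane .313 [0.48924881 0.11535547 0.31      ] pred [0.48890457 0.11807868 0.31      ]
side pred [257.46300656 221.08023538] seen [257.87671233 220.67123288] 73 on plane .313 [0.48811637 0.11674698 0.31      ] pred [0.48890457 0.11807868 0.31      ]
t 0.1 pos [ 0.2359 -0.6051  0.2304] yaw_y -68.7 tilt [-0.    -0.002 -1.   ] w 0.0852 F [-0.8  0.6 -0.3] shift units [ 12.67 -10.82   3.23]
```

View pics/crop.png

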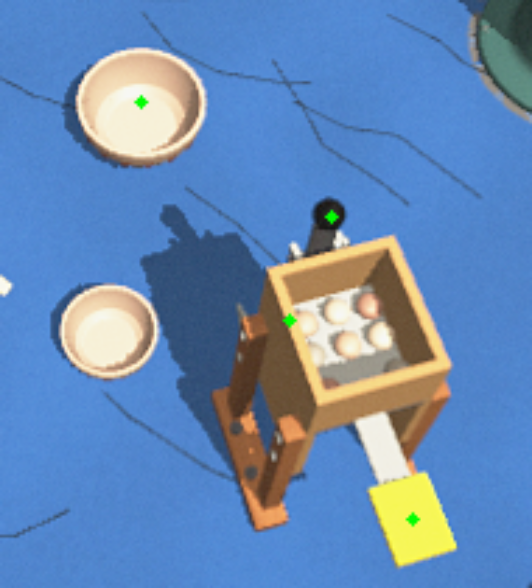

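```bash
python3 -m crank '[[[0,0,0],[0,0,1],0.5],[[0,0,0],[0,0,1],0.5],[[0,0,0],[0,0,1],0.5],[[0,0,0],[0,0,1],0.5],[[0,0,0],[0,0,1],0.5]]' 60 && python3 -m crank '[[[0,0,0],[0,0,1],0.5],[[0,0,0],[0,0,1],0.5],[[0,0,0],[0,0,1],0.5],[[0,0,0],[0,0,1],0.5],[[0,0,0],[0,0,0.93],0.5]]' && python3 -c "
from h import *
go([.4326,-.238,.15])"
```

```text
t: 0.6
ee_pos: [0.236, -0.6053, 0.2307]
ee_rot: [-3.14, -0.031, 0.001]
ft_force: [0.3, 0.1, -0.5]
width: 0.0429
t: 1.1
ee_pos: [0.236, -0.6053, 0.2307]
ee_rot: [-3.1, 0.507, 0.001]
ft_force: [-0.3, 0.2, -0.0]
width: 0.0424
t 1.1 pos [ 0.236  -0.6053  0.2307] yaw_y -108.58 tilt [-0.001 -0.001 -1.   ] w 0.0424 F [-0.3  0.2 -0. ] shift units [  2.78 -16.43   3.24]
```

Crop: mid bowl's mark at (141,102) is centred in the pinkish 132 mm bowl; knob mark (331,216) and pad mark (413,519) both sit on their parts. Going to above the bowl's outer rim.

```bash
python3 -m crank '[[[0.17,-1,0],[0,0,0],0.5],[[0.17,-1,0],[0,0,0],0.5],[[0.17,-1,0],[0,0,0],0.5],[[0.17,-1,0],[0,0,0],0.5],[[0.17,-1,0],[0,0,0],0.5],[[0.17,-1,0],[0,0,0],0.5],[[0.17,-1,0],[0,0,0],0.5],[[0.17,-1,0],[0,0,0],0.5]]' && python3 -m crank '[[[0.17,-1,0],[0,0,0],0.5],[[0.17,-1,0],[0,0,0],0.5],[[0.17,-1,0],[0,0,0],0.5],[[0.17,-1,0],[0,0,0],0.5],[[0.17,-1,0],[0,0,0],0.5],[[0.17,-1,0],[0,0,0],0.5],[[0.17,-1,0],[0,0,0],0.5],[[0.17,-1,0],[0,0,0],0.5]]' && python3 -m crank '[[[0,-0.43,0.5],[0,0,0],0.5],[[0,0,0],[0,0,0],0.5]]' && python3 - <<'E'
from h import *
go([.4326,-.238,.1])
s=r.sense(); f=r.grab_frame("wrist"); P=cloud(f,s)
Q=P.reshape(-1,3); Q=Q[(f["z_map"].ravel()>0)&(np.hypot(Q[:,0]-.4525,Q[:,1]+.1785)<.085)&(Q[:,2]>.05)&(Q[:,2]<.065)]
if len(Q)>20:
    A=np.c_[2*Q[:,:2],np.ones(len(Q))]; x=np.linalg.lstsq(A,(Q[:,:2]**2).sum(1),rcond=None)[0]; print(x[:2],2*np.sqrt(x[2]+x[0]**2+x[1]**2),np.percentile(Q[:,2],95),len(Q))
for X in([.4526,-.1785,.056],[.4327,-.238,.056]): cv2.circle(f["img"],tuple(np.int32(proj(f,X,s)[0])),3,(0,255,0),-1)
save(f,"w1",1.2)
E
```

```text
t: 1.9
ee_pos: [0.3318, -0.4254, 0.231]
ee_rot: [-3.101, 0.503, 0.001]
ft_force: [0.2, 0.4, 0.4]
width: 0.043
t: 2.7
ee_pos: [0.4272, -0.2465, 0.231]
ee_rot: [-3.101, 0.503, 0.001]
ft_force: [0.6, 1.0, 0.0]
width: 0.0429
t: 2.9
ee_pos: [0.4295, -0.2356, 0.2168]
ee_rot: [-3.101, 0.498, 0.006]
ft_force: [-0.6, -0.3, -0.9]
width: 0.0426
t 2.9 pos [ 0.4295 -0.2356  0.2168] yaw_y -108.26 tilt [-0.004 -0.001 -1.   ] w 0.0426 F [-0.6 -0.3 -0.9] shift units [0.16 0.06 4.67]
[ 0.45504922 -0.18083809] 0.12391775561393051 0.05691838083715871 2151
```

View pics/w1.png

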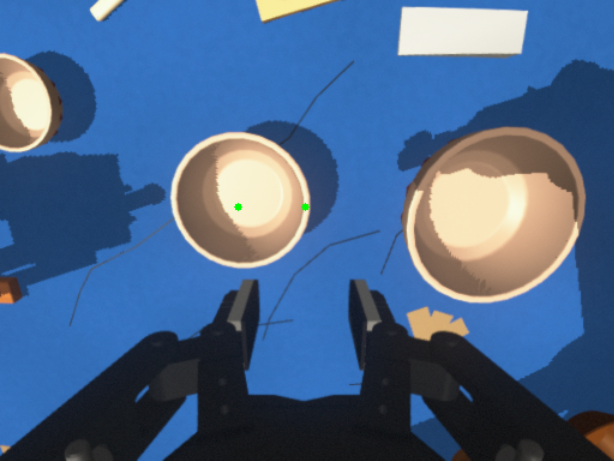

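Wrist view: the middle bowl rim is centred at (240,200), between the small (0,100) and large (495,215) bowls; the circle fit is used for the centre. Descending.

```bash
python3 -m crank '[[[0.1,0.05,0.9],[0,0,0],0.5],[[0.1,0.05,0.9],[0,0,0],0.5],[[0.05,0,0.9],[0,0,0],0.5],[[0,0,0.9],[0,0,0],0.5],[[0,0,0.9],[0,0,0],0.5],[[0,0,0],[0,0,0],0.5],[[0,0,0],[0,0,0],0.5]]' && python3 -c "
from h import *
go([.4352,-.2403,.032])"
```

```text
t: 3.65
ee_pos: [0.4349, -0.2429, 0.1063]
ee_rot: [3.1, -0.506, -0.001]
ft_force: [0.1, -0.1, 0.4]
width: 0.0427
t 3.65 pos [ 0.4349 -0.2429  0.1063] yaw_y -108.53 tilt [-0.001  0.    -1.   ] w 0.0427 F [ 0.1 -0.1  0.4] shift units [-0.02 -0.1   2.97]
```

```bash
python3 -m crank '[[[0,-0.1,0.8],[0,0,0],0.5],[[0,0,0.8],[0,0,0],0.5],[[0,0,0.8],[0,0,0],0.5],[[0,0,0.55],[0,0,0],0.5],[[0,0,0],[0,0,0],0.5],[[0,0,0],[0,0,0],0]]' 60 && python3 -m crank '[[[0,0,0],[0,0,0],0],[[0,0,0],[0,0,0],0],[[0,0,0],[0,0,0],0],[[0,0,0],[0,0,0],0]]' && python3 -c "
from h import *
go([.4352,-.2403,.032])"
```

```text
t: 4.25
ee_pos: [0.4369, -0.2399, 0.0333]
ee_rot: [3.101, -0.503, 0.002]
ft_force: [0.2, 0.3, 0.1]
width: 0.0292
t: 4.65
ee_pos: [0.4383, -0.2398, 0.0346]
ee_rot: [3.1, -0.504, 0.007]
ft_force: [-0.5, 0.2, 10.0]
width: 0.0068
t 4.65 pos [ 0.4383 -0.2398  0.0346] yaw_y -108.46 tilt [ 0.004 -0.    -1.   ] w 0.0068 F [-0.5  0.2 10. ] shift units [-0.11  0.06  0.1 ]
```

```bash
python3 -m crank '[[[0,0,-0.4],[0,0,0],0],[[0,0,-0.4],[0,0,0],0],[[0,0,0],[0,0,0],0],[[0,0,0],[0,0,0],0]]' && python3 - <<'E'
from h import *
s=r.sense()
go(s["ee_pos"]+np.array([.017,.248,0]))
f=r.grab_frame("wrist"); P=cloud(f,s)
Q=P.reshape(-1,3); Q=Q[(f["z_map"].ravel()>0)&(np.hypot(Q[:,0]-.455,Q[:,1]+.18)<.085)&(Q[:,2]>.064)&(Q[:,2]<.1)]
# rim plane & circle
for lo in (.06,): 
    A=np.c_[2*Q[:,:2],np.ones(len(Q))]; x=np.linalg.lstsq(A,(Q[:,:2]**2).sum(1),rcond=None)[0]; print(x[:2],2*np.sqrt(x[2]+x[0]**2+x[1]**2),len(Q))
u=(Q[:,:2]-[.455,-.18])@EX[:2]
for a,b in((-.07,-.04),(-.04,0),(0,.04),(.04,.07)):
    k=(u>a)&(u<b); print(a,k.sum(),np.percentile(Q[k,2],95) if k.any() else None)
save(f,"w2",1)
E
```

```text
t: 5.05
ee_pos: [0.4357, -0.2397, 0.0524]
ee_rot: [3.101, -0.503, -0.001]
ft_force: [0.3, -0.4, -5.4]
width: 0.0042
t 5.05 pos [ 0.4357 -0.2397  0.0524] yaw_y -108.44 tilt [-0.     0.001 -1.   ] w 0.0042 F [ 0.3 -0.4 -5.4] shift units [-2.49 -9.63 -0.  ]
[ 0.46136078 -0.20930228] 0.07877250036201693 5824
-0.07 3789 0.0989102394824868
-0.04 1212 0.09689057120110714
0 146 0.06553934433829484
0.04 0 None
```

View pics/w2.png

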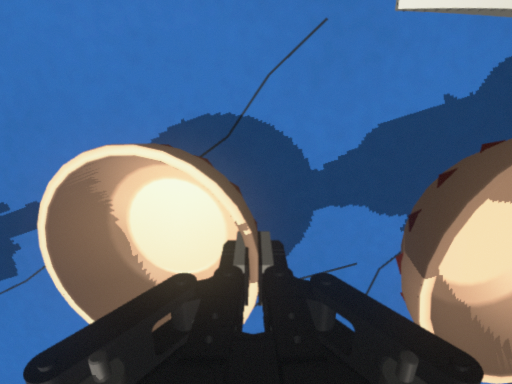

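Wrist view: bowl held at (255,250), rim at far left hanging a little lower. Measuring the tilt from the side cameras.

```bash
python3 -m crank '[[[0,0,-0.2],[0,0,0],0],[[0,0,0],[0,0,0],0],[[0,0,0],[0,0,0],0]]' 110 && cat > tilt.py <<'E'
from h import *
import sys
c=np.array([float(a) for a in sys.argv[1:3]])
s=r.sense(); go(s["ee_pos"])
for n in("scene","side"):
    f=r.grab_frame(n); P=cloud(f); h=cv2.cvtColor(f["img"],cv2.COLOR_RGB2HSV)
    m=(f["z_map"]>0)&((h[...,0]<25)|(h[...,0]>170))&(h[...,2]>90)&(np.hypot(P[...,0]-c[0],P[...,1]-c[1])<.08)&(P[...,2]<.12)&(P[...,2]>.01)
    Q=P[m]; u=Q[:,:2]@EX[:2]-c@EX[:2]; v=Q[:,:2]@[-EX[1],EX[0]]-c@[-EX[1],EX[0]]
    print(n,len(Q),"u",np.percentile(u,[1,99]).round(4),"v",np.percentile(v,[1,99]).round(4))
    rad=np.hypot(u,v)
    print([ (round(np.percentile(Q[k,2],97),4),int(k.sum())) for a in np.radians(range(0,360,45)) for k in [(rad>.05)&(np.cos(np.arctan2(v,u)-a)>.92)] if k.sum()>5])
E
python3 tilt.py .455 -.1805
```

```text
t: 5.4
ee_pos: [0.4362, -0.2395, 0.0574]
ee_rot: [3.101, -0.503, -0.0]
ft_force: [0.4, 0.8, -5.0]
width: 0.0038
t 5.4 pos [ 0.4362 -0.2395  0.0574] yaw_y -108.43 tilt [-0.  0. -1.] w 0.0038 F [ 0.4  0.8 -5. ] shift units [0. 0. 0.]
scene 817 u [-0.0587  0.0614] v [-0.0559  0.0637]
[(np.float64(0.0653), 44), (np.float64(0.0681), 42), (np.float64(0.0721), 120), (np.float64(0.0771), 182), (np.float64(0.0804), 105), (np.float64(0.0797), 99), (np.float64(0.0768), 24), (np.float64(0.0675), 38)]
side 1088 u [-0.0604  0.0622] v [-0.0536  0.0687]
[(np.float64(0.0637), 54), (np.float64(0.0655), 63), (np.float64(0.0755), 53), (np.float64(0.0777), 145), (np.float64(0.0803), 124), (np.float64(0.0765), 102), (np.float64(0.0729), 48), (np.float64(0.0668), 24)]
```

Bowl hangs about 7° low on the far side; levelling it and lowering slightly, so rim passes under the 77 mm lip.

```bash
python3 -m crank '[[[0,0,0],[0.9,0,0],0],[[0,0,0.2],[0.8,0,0],0],[[0,0,0.2],[0,0,0],0],[[0,0,0],[0,0,0],0],[[0,0,0],[0,0,0],0]]' && python3 tilt.py .455 -.1805
```

```text
t: 6.0
ee_pos: [0.4366, -0.2379, 0.0473]
ee_rot: [-2.986, 0.483, -0.027]
ft_force: [1.1, -0.1, -5.8]
width: 0.0034
t 6.0 pos [ 0.4366 -0.2379  0.0473] yaw_y -108.37 tilt [-0.001 -0.118 -0.993] w 0.0034 F [ 1.1 -0.1 -5.8] shift units [0. 0. 0.]
scene 840 u [-0.0588  0.0631] v [-0.0568  0.0639]
[(np.float64(0.0675), 62), (np.float64(0.0692), 43), (np.float64(0.0695), 119), (np.float64(0.0703), 187), (np.float64(0.0694), 117), (np.float64(0.0713), 91), (np.float64(0.0692), 26), (np.float64(0.0685), 48)]
side 1054 u [-0.0601  0.063 ] v [-0.0536  0.0688]
[(np.float64(0.0665), 69), (np.float64(0.0678), 82), (np.float64(0.0676), 49), (np.float64(0.0689), 133), (np.float64(0.0752), 120), (np.float64(0.0697), 95), (np.float64(0.0693), 36), (np.float64(0.0686), 29)]
```

```bash
python3 -c "
from h import *
s=r.sense()
go(s['ee_pos']+np.array([.020,.2455,0]))"
```

```text
t 6.1 pos [ 0.437  -0.2378  0.0477] yaw_y -108.33 tilt [ 0.    -0.118 -0.993] w 0.0037 F [-0.   0.2 -5.8] shift units [-2.33 -9.51  1.13]
```

Sixteen rows of about [-0.146,-0.594,0.071]; pause after 14 to check.

```bash
python3 -m crank '[[[-0.07,-0.3,0.035],[0,0,0],0],[[-0.146,-0.6,0.071],[0,0,0],0],[[-0.146,-0.6,0.071],[0,0,0],0],[[-0.146,-0.6,0.071],[0,0,0],0],[[-0.146,-0.6,0.071],[0,0,0],0],[[-0.146,-0.6,0.071],[0,0,0],0],[[-0.146,-0.6,0.071],[0,0,0],0],[[-0.146,-0.6,0.071],[0,0,0],0]]' && python3 -m crank '[[[-0.146,-0.6,0.071],[0,0,0],0],[[-0.146,-0.6,0.071],[0,0,0],0],[[-0.146,-0.6,0.071],[0,0,0],0],[[-0.146,-0.6,0.071],[0,0,0],0],[[-0.146,-0.6,0.071],[0,0,0],0],[[-0.07,-0.3,0.035],[0,0,0],0],[[0,0,0],[0,0,0],0],[[0,0,0],[0,0,0],0]]' && python3 -c "
from h import *
go([.457,.0077,.0477])
save(r.grab_frame('scene'),'s2')"
```

```text
t: 6.9
ee_pos: [0.4466, -0.1208, 0.0477]
ee_rot: [-2.985, 0.483, -0.029]
ft_force: [0.6, -0.5, -5.4]
width: 0.0036
t: 7.7
ee_pos: [0.4538, -0.0375, 0.0478]
ee_rot: [-2.986, 0.484, -0.029]
ft_force: [-0.6, 0.7, -4.9]
width: 0.0038
t 7.7 pos [ 0.4538 -0.0375  0.0478] yaw_y -108.42 tilt [ 0.    -0.118 -0.993] w 0.0038 F [-0.6  0.7 -4.9] shift units [-0.45 -1.74  0.21]
```

View pics/s2.png

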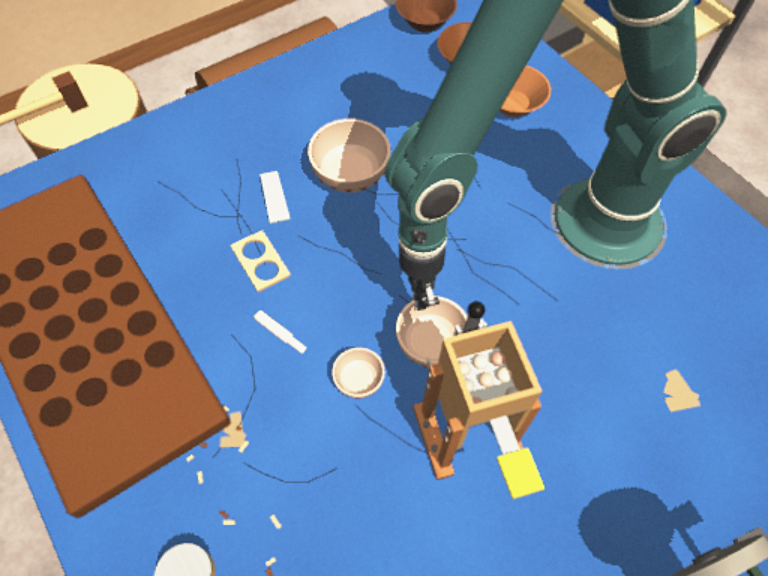

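Bowl at (432,330) about to slide under the lip, arm clear of knob (476,310) and small bowl. In the rest of the way, then down.

```bash
python3 -m crank '[[[-0.11,-0.43,0.05],[0,0,0],0],[[-0.11,-0.43,0.05],[0,0,0],0],[[-0.11,-0.43,0.05],[0,0,0],0],[[-0.11,-0.43,0.05],[0,0,0],0],[[0,0,0],[0,0,0],0],[[0,0,0],[0,0,0],0]]' && python3 -m crank '[[[0,0.02,0.15],[0,0,0],0],[[0,0.02,0.15],[0,0,0],0],[[0,0.02,0.15],[0,0,0],0],[[0,0,0],[0,0,0],0]]'  && python3 tilt.py .472 .0675
```

```text
t: 8.35
ee_pos: [0.457, 0.0077, 0.0479]
ee_rot: [-2.986, 0.482, -0.029]
ft_force: [-0.3, -0.8, -4.4]
width: 0.0038
t: 8.75
ee_pos: [0.4569, 0.0067, 0.0361]
ee_rot: [-2.985, 0.486, -0.028]
ft_force: [0.0, -0.1, -3.4]
width: 0.0033
t 8.75 pos [0.4569 0.0067 0.0361] yaw_y -108.48 tilt [-0.001 -0.118 -0.993] w 0.0033 F [ 0.  -0.1 -3.4] shift units [0. 0. 0.]
scene 579 u [-0.0605  0.0328] v [-0.0633  0.0436]
[(np.float64(0.0604), 58), (np.float64(0.0632), 100), (np.float64(0.0606), 139), (np.float64(0.0611), 65), (np.float64(0.1075), 30)]
side 319 u [-0.0655  0.0332] v [-0.0001  0.0662]
[(np.float64(0.0574), 15), (np.float64(0.0582), 52), (np.float64(0.0586), 142), (np.float64(0.0881), 85)]
```

```bash
python3 -m crank '[[[0,0,0.06],[0,0,0],0],[[0,0,0.06],[0,0,0],0],[[0,0,0],[0,0,0],0]]' && python3 -m crank '[[[0,0,0],[0,0,0],0.35],[[0,0,0],[0,0,0],0.35],[[0,0,0],[0,0,0],0.35],[[0,0,0],[0,0,0],0.35]]'
```

```text
t: 9.15
ee_pos: [0.4573, 0.0066, 0.0344]
ee_rot: [-2.986, 0.485, -0.03]
ft_force: [-3.7, -5.8, 8.4]
width: 0.0037
t: 9.55
ee_pos: [0.4573, 0.0077, 0.0336]
ee_rot: [-2.985, 0.484, -0.029]
ft_force: [0.1, -0.2, -0.7]
width: 0.03
```

Bowl stands and is released. Backing out upward.

```bash
python3 -m crank '[[[0,0,-0.5],[0,0,0],0.35],[[0,0,-0.8],[0,0,0],0.35],[[0,0,-1],[0,0,0],0.35],[[0,0,-1],[0,0,0],0.2],[[0,0,-1],[0,0,0],0],[[0,0,-1],[-0.85,0,0],0],[[0,0,-1],[-0.85,0,0],0],[[0,0,-1],[0,0,0],0]]' && python3 -m crank '[[[0,0,-1],[0,0,0],0],[[0,0,-1],[0,0,0],0],[[0,0,-1],[0,0,0],0],[[0,0,-0.5],[0,0,0],0],[[0,0,0],[0,0,0],0],[[0,0,0],[0,0,0],0]]' && python3 - <<'E'
from h import *
k=np.array([.4885,.1165,.297]); go(k-.05*EX)
f=r.grab_frame("scene"); g=r.grab_frame("side")
im=np.hstack([cv2.resize(f["img"][170:320,220:370],None,fx=2.6,fy=2.6),cv2.resize(g["img"][170:320,190:340],None,fx=2.6,fy=2.6)])
cv2.imwrite("pics/placed.png",im[...,::-1])
E
```

```text
t: 10.35
ee_pos: [0.4518, -0.0077, 0.2172]
ee_rot: [3.101, -0.499, 0.002]
ft_force: [1.5, 0.7, 0.7]
width: -0.0002
t: 10.95
ee_pos: [0.4511, -0.0089, 0.302]
ee_rot: [3.101, -0.503, -0.001]
ft_force: [0.6, 0.2, -0.8]
width: 0.0003
t 10.95 pos [ 0.4511 -0.0089  0.302 ] yaw_y -108.43 tilt [-0.001  0.    -1.   ] w 0.0003 F [ 0.6  0.2 -0.8] shift units [-0.17 -3.23  0.2 ]
```

View pics/placed.png

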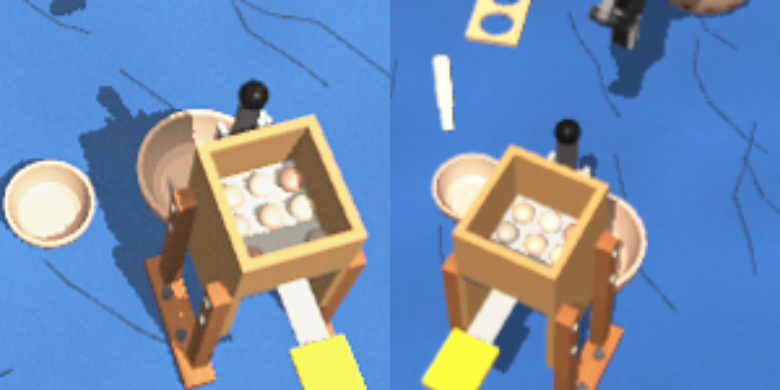

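Bowl stands under the box's front at left panel (190,165), small bowl untouched at (50,200). One check of its centre, then the knob.

```bash
python3 - <<'E'
from h import *
from scipy.optimize import least_squares
s=r.sense()
for n in("wrist","scene","side"):
    f=r.grab_frame(n); P=cloud(f,s).reshape(-1,3)
    Q=P[(f["z_map"].ravel()>0)&(np.hypot(P[:,0]-.472,P[:,1]-.0675)<.085)&(P[:,2]>.051)&(P[:,2]<.062)]
    if len(Q)<20: print(n,len(Q)); continue
    x=least_squares(lambda c:np.hypot(Q[:,0]-c[0],Q[:,1]-c[1])-.0625,[.472,.0675],loss="soft_l1",f_scale=.002).x
    d=np.append(x,0)-O; print(n,len(Q),x.round(4),"u",(d@EX).round(4),"v",(d@[-EX[1],EX[0],0]).round(4))
E
python3 -m crank '[[[-0.06,-0.8,0.1],[0,0,0],0],[[-0.06,-0.8,0.1],[0,0,0],0],[[-0.06,-0.8,0],[0,0,0],0],[[0,-0.8,0],[0,0,0],0],[[0,0,0],[0,0,0],0],[[0,0,0],[0,0,0],0]]' && python3 -c "
from h import *
go([.4885,.1165,.297])"
```

```text
wrist 934 [0.4731 0.0637] u -0.1266 v -0.0021
scene 199 [0.4714 0.0651] u -0.1258 v -0.0001
side 91 [0.4688 0.0663] u -0.1255 v 0.0027
t: 11.8
ee_pos: [0.4724, 0.0683, 0.2969]
ee_rot: [3.101, -0.502, -0.002]
ft_force: [0.4, 0.0, -1.3]
width: 0.0001
t 11.8 pos [0.4724 0.0683 0.2969] yaw_y -108.38 tilt [-0.001  0.001 -1.   ] w 0.0001 F [ 0.4  0.  -1.3] shift units [ 0.   -2.03 -0.  ]
```

Bowl centre is 126 mm out (ideal 123), 0–2 mm off the middle line: good. Pushing.

```bash
python3 -m crank '[[[0,-0.4,0],[0,0,0],0],[[0,-0.4,0],[0,0,0],0],[[0,-0.2,0],[0,0,0],0],[[0,0,0],[0,0,0],0]]' && python3 -m crank '[[[0,-0.2,0],[0,0,0],0],[[0,0,0],[0,0,0],0]]' && python3 -m crank '[[[0,-0.2,0],[0,0,0],0],[[0,0,0],[0,0,0],0]]' && cat > fl.py <<'E'
from h import *
import sys
go([.4885,.1165,.297])
for n in("scene","side"):
    f=r.grab_frame(n); P=cloud(f); h=cv2.cvtColor(f["img"],cv2.COLOR_RGB2HSV)
    y=(h[...,0]>25)&(h[...,0]<35)&(h[...,1]>150)&(h[...,2]>130)&(np.linalg.norm(P-(O+.115*EX+[0,0,.24]),axis=-1)<.08)
    Q=P[y]; print(n,"pad z",np.percentile(Q[:,2],[5,50,95]).round(3),"u",np.median((Q-O)@EX).round(4),len(Q))
    if len(sys.argv)>1: save(f,sys.argv[1]+n,1)
E
python3 fl.py
```

```text
t: 12.2
ee_pos: [0.4808, 0.0929, 0.2976]
ee_rot: [3.101, -0.501, 0.0]
ft_force: [0.2, -0.5, -0.2]
width: 0.0001
t: 12.4
ee_pos: [0.4823, 0.0973, 0.2976]
ee_rot: [-3.101, 0.502, -0.0]
ft_force: [0.8, -1.1, 0.2]
width: -0.0002
t: 12.6
ee_pos: [0.484, 0.1021, 0.2977]
ee_rot: [-3.101, 0.502, -0.001]
ft_force: [0.2, -1.7, 0.5]
width: -0.0003
t 12.6 pos [0.484  0.1021 0.2977] yaw_y -108.4 tilt [ 0. -0. -1.] w -0.0003 F [ 0.2 -1.7  0.5] shift units [-0.01 -0.61  0.03]
scene pad z [0.254 0.271 0.283] u 0.1159 479
side pad z [0.289 0.292 0.295] u 0.1212 83
```

The floor has dropped. Wait for the stones, backing off the knob.

```bash
python3 -m crank '[[[0,0,0],[0,0,0],0],[[0,0,0],[0,0,0],0],[[0,0,0],[0,0,0],0],[[0,0,0],[0,0,0],0],[[0,0,0],[0,0,0],0],[[0,0.4,0],[0,0,0],0],[[0,0.8,0],[0,0,0],0],[[0,0.8,0],[0,0,0],0]]' && python3 -m crank '[[[0,0.8,-0.3],[0,0,0],0],[[0,0.8,-0.3],[0,0,0],0],[[0,0.8,-0.3],[0,0,0],0],[[0,0.8,-0.3],[0,0,0],0],[[0,0,0],[0,0,0],0],[[0,0,0],[0,0,0],0]]' && python3 fl.py && python3 - <<'E'
from h import *
f=r.grab_frame("scene"); g=r.grab_frame("wrist")
im=np.hstack([cv2.resize(f["img"][180:310,230:360],(400,400)),cv2.resize(g["img"],(400,300),interpolation=cv2.INTER_AREA).__class__(0) if 0 else cv2.copyMakeBorder(cv2.resize(g["img"],(400,300)),0,100,0,0,0)])
cv2.imwrite("pics/drop.png",im[...,::-1])
E
```

```text
t: 13.5
ee_pos: [0.4674, 0.0538, 0.2974]
ee_rot: [-3.101, 0.501, 0.001]
ft_force: [-0.1, -0.7, 0.5]
width: -0.0003
t: 14.1
ee_pos: [0.4425, -0.0215, 0.3276]
ee_rot: [-3.1, 0.504, -0.001]
ft_force: [-0.7, 0.8, -0.6]
width: -0.0003
t 14.1 pos [ 0.4425 -0.0215  0.3276] yaw_y -108.46 tilt [ 0.    -0.001 -1.   ] w -0.0003 F [-0.7  0.8 -0.6] shift units [-0.   -5.82  1.23]
scene pad z [0.292 0.295 0.297] u 0.1207 87
side pad z [0.288 0.292 0.295] u 0.1207 86
```

View pics/drop.png

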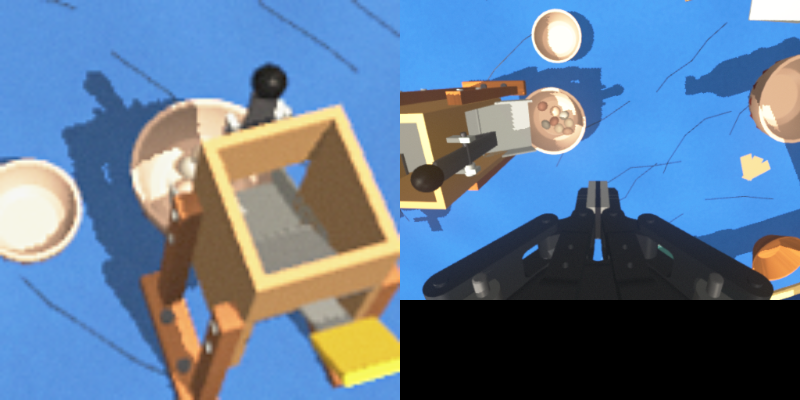

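Box is empty (right part of left panel) and the stones lie in the bowl at (556,118); latch home. Counting them in a crop while heading for the lever.

```bash
python3 - <<'E'
from h import *
go([.5489,.2984,.375])
f=r.grab_frame("wrist")
cv2.imwrite("pics/cnt.png",cv2.resize(f["img"][100:210,100:260,::-1],None,fx=4,fy=4,interpolation=cv2.INTER_CUBIC))
E
```

```text
t 14.3 pos [ 0.4426 -0.0207  0.3272] yaw_y -108.33 tilt [-0.001 -0.    -1.   ] w 0.0002 F [0.5 0.5 0.1] shift units [  0.02 -13.45  -1.91]
```

View pics/cnt.png

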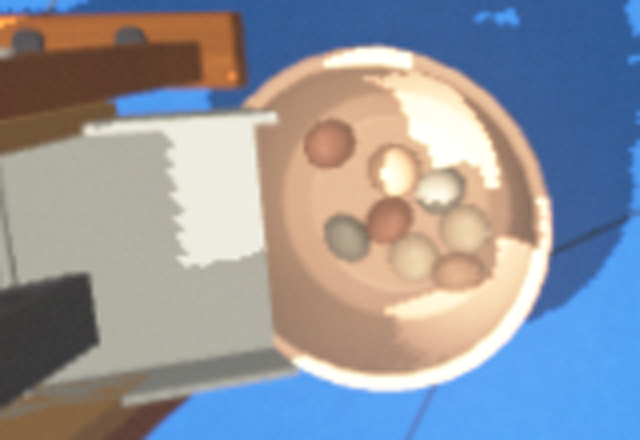

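Eight stones: (330,143), (393,168), (440,188), (390,220), (347,237), (465,228), (413,257), (460,270). All in. Now over the box to the lever.

```bash
python3 -m crank '[[[0,0,-0.9],[0,0,0],0],[[0,0,-0.9],[0,0,0],0],[[0,-0.5,-0.1],[0,0,0],0],[[0,-1,0],[0,0,0],0],[[0,-1,0],[0,0,0],0],[[0,-1,0],[0,0,0],0],[[0,-1,0],[0,0,0],0],[[0,-1,0],[0,0,0],0]]' && python3 -m crank '[[[0,-1,0],[0,0,0],0],[[0,-1,0],[0,0,0],0],[[0,-1,0],[0,0,0],0],[[0,-1,0],[0,0,0],0],[[0,-1,0],[0,0,0],0],[[0,-1,0],[0,0,0],0],[[0,-1,0],[0,0,0],0],[[0,-1,0],[0,0,0],0]]' && python3 -m crank '[[[0,0,0],[0,0,0],0],[[0,0,0],[0,0,0],0]]' && python3 -c "
from h import *
go([.5489,.2984,.32])"
```

```text
t: 15.15
ee_pos: [0.486, 0.1111, 0.3739]
ee_rot: [3.101, -0.501, -0.002]
ft_force: [0.1, -0.1, -0.3]
width: -0.0
t: 15.95
ee_pos: [0.5488, 0.3009, 0.3736]
ee_rot: [3.101, -0.501, -0.003]
ft_force: [0.1, -0.7, 0.3]
width: 0.0003
t: 16.15
ee_pos: [0.5485, 0.2997, 0.3735]
ee_rot: [3.101, -0.5, -0.004]
ft_force: [0.4, -0.1, -0.5]
width: -0.0002
t 16.15 pos [0.5485 0.2997 0.3735] yaw_y -108.3 tilt [-0.002  0.001 -1.   ] w -0.0002 F [ 0.4 -0.1 -0.5] shift units [0.04 0.04 2.14]
```

```bash
python3 -m crank '[[[0,0.05,0.7],[0,0,0],0],[[0,0,0.7],[0,0,0],0],[[0,0,0.6],[0,0,0],0],[[0,0,0.5],[0,0,0],0],[[0,0,0.5],[0,0,0],0],[[0,0,0.5],[0,0,0],0],[[0,0,0.5],[0,0,0],0],[[0,0,0.4],[0,0,0],0]]' && python3 -m crank '[[[0,0,0.4],[0,0,0],0],[[0,0,0.3],[0,0,0],0],[[0,0,0.3],[0,0,0],0],[[0,0,0.2],[0,0,0],0],[[0,0,0],[0,0,0],0]]' && python3 -m crank '[[[0,0,0.15],[0,0,0],0],[[0,0,0.15],[0,0,0],0],[[0,0,0],[0,0,0],0]]' && python3 fl.py
```

```text
t: 16.95
ee_pos: [0.5488, 0.2972, 0.2639]
ee_rot: [3.101, -0.503, -0.001]
ft_force: [0.2, 0.7, 0.7]
width: -0.0001
t: 17.45
ee_pos: [0.5486, 0.2972, 0.2343]
ee_rot: [3.1, -0.503, -0.002]
ft_force: [0.4, -0.5, 0.8]
width: -0.0004
t: 17.75
ee_pos: [0.5492, 0.2979, 0.2278]
ee_rot: [-3.1, 0.502, -0.001]
ft_force: [0.6, 1.8, 3.1]
width: -0.0002
t 17.75 pos [0.5492 0.2979 0.2278] yaw_y -108.41 tilt [ 0.001 -0.001 -1.   ] w -0.0002 F [0.6 1.8 3.1] shift units [-0.01  7.65 -2.78]
scene pad z [0.227 0.231 0.234] u 0.1448 196
side pad z [0.224 0.228 0.234] u 0.1391 244
```

```bash
python3 -m crank '[[[0,0,0.15],[0,0,0],0],[[0,0,0.1],[0,0,0],0],[[0,0,0],[0,0,0],0]]' && python3 -m crank '[[[0,0,0.1],[0,0,0],0],[[0,0,0],[0,0,0],0]]' && python3 -m crank '[[[0,0,0.08],[0,0,0],0],[[0,0,0],[0,0,0],0]]' && python3 fl.py
```

```text
t: 18.15
ee_pos: [0.5484, 0.2965, 0.2203]
ee_rot: [3.099, -0.503, -0.003]
ft_force: [0.4, 0.4, -0.6]
width: 0.0001
t: 18.35
ee_pos: [0.5488, 0.2968, 0.2191]
ee_rot: [3.1, -0.503, -0.0]
ft_force: [-1.3, -1.3, 5.2]
width: -0.0002
t: 18.55
ee_pos: [0.5489, 0.2968, 0.2189]
ee_rot: [3.1, -0.503, 0.001]
ft_force: [-5.0, -3.8, 14.5]
width: -0.0002
t 18.55 pos [0.5489 0.2968 0.2189] yaw_y -108.45 tilt [ 0.001  0.001 -1.   ] w -0.0002 F [-5.  -3.8 14.5] shift units [-0.01  7.61 -3.12]
scene pad z [0.217 0.22  0.222] u 0.145 211
side pad z [0.215 0.217 0.225] u 0.1414 265
```

Floor against its stop (14.5 N). Lift off, clear away and check.

```bash
python3 -m crank '[[[0,0,-0.3],[0,0,0],0],[[0,0,-0.6],[0,0,0],0],[[0,0,-1],[0,0,0],0],[[0,0,-1],[0,0,0],0],[[0,-0.8,-1],[0,0,0],0],[[0,-0.8,-1],[0,0,0],0],[[0,-0.8,-1],[0,0,0],0],[[0,-0.8,0],[0,0,0],0]]' && python3 -m crank '[[[0,0,0],[0,0,0],0],[[0,0,0],[0,0,0],0],[[0,0,0],[0,0,0],0],[[0,0,0],[0,0,0],0],[[0,0,0],[0,0,0],0]]' && python3 fl.py end && python3 - <<'E'
import cv2,numpy as np
a,b=[cv2.imread(f"pics/end{n}.png") for n in("scene","side")]
cv2.imwrite("pics/end.png",np.hstack([cv2.resize(x[60:330,100:370],(400,400)) for x in(a,b)]))
E
```

```text
t: 19.45
ee_pos: [0.5756, 0.3749, 0.3696]
ee_rot: [-3.096, 0.503, -0.008]
ft_force: [0.2, -0.4, 0.4]
width: -0.0001
t: 19.95
ee_pos: [0.5743, 0.3725, 0.3643]
ee_rot: [3.1, -0.504, -0.0]
ft_force: [0.0, 0.7, 0.3]
width: 0.0
t 19.95 pos [0.5743 0.3725 0.3643] yaw_y -108.47 tilt [ 0.     0.001 -1.   ] w 0.0 F [0.  0.7 0.3] shift units [-1.00e-02  1.08e+01  2.70e+00]
scene pad z [0.218 0.22  0.223] u 0.1325 590
side pad z [0.215 0.218 0.22 ] u 0.1313 448
```

View pics/end.png

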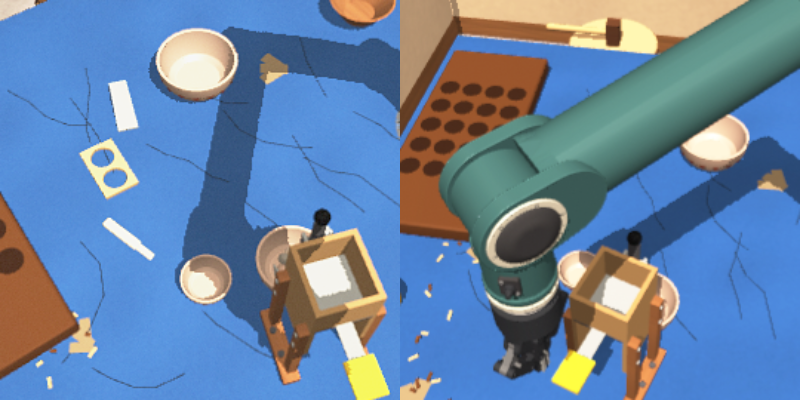

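End view: the floor is shut and holds with the hand away, the box is empty at (325,275), the bowl stands under the lip at (285,255), and the template, wedge and burnisher haven't moved.

```bash
python3 -c "
from station import r
print(r.close_job())"
```

```text
the job is handed in; nothing more can be done
None
```

The job is done and was handed in at about 20 s of the 58 s allowed. No verdict was reported.

- **Bowl:** I chose the middle of the three pink bowls. It measured 124–125 mm across the middle of the rim wall. It now stands under the lip, 126 mm in front of the box's origin (the aim was 123), within 3 mm of the middle line.
- **Stones:** I pushed the knob until the floor dropped. A close crop showed all eight stones in the bowl and none left in the box.
- **Floor:** I pressed the yellow lever until the floor met its stop, at about 15 N. The pad stayed at 218–220 mm with the hand away (219 is shut), so the latch has caught. I judged this from the pad height, as the joint angle itself can't be read.
- **Last view:** The box was empty, and the bowl was standing clear of the robot. The template, wedge and burnisher were where they started.

The three cameras put the bowl's centre up to 5 mm apart. That did not affect the result, and no check failed.

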